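# Clear the pile of stapling supplies beside the copier

### The arm

A 6-joint arm with a two-finger parallel gripper is mounted at the origin on the work surface. World frame = base frame: x ahead of the robot, y to its left, z up, the work surface at z = 0. Lengths are in m, angles in rad, forces in N, time in s.
With the tool pointing down it reaches from about 0.25 to 0.725 m from the base axis. Payload 9.7 kg.
Tool frame: the origin (TCP) lies on the mounting face of the last link; the fingertips stand 173 mm ahead of it and the grasp point (between the pads) lies 155 mm ahead of it; z points along the fingers, y is the line along which they close (so a half turn about z gives the same grasp; the last joint's range is limited). The gripper opens to 85 mm and grips with 20 to 120 N. Pads are 22 mm wide; open, the fingers measure 114 mm over their backs; the gripper's body (76 mm by 85 mm) begins 54 mm behind the grasp point. The pads swing forward as they close: fully open they stand 13 mm farther back than shut.
Start: joints at [1.201, 0.087, 0.176, 1.66, 0, 1.571], TCP at [0.199, 0.513, 0.405] pointing down, gripper open.
Joint ranges: [-3.13, 3.13], [-0.85, 1.81], [-1.15, 1.24], [-2.2, 2.28], [-1.44, 1.52], [-3.14, 3.14]. Speed limits (rad/s): [2.22, 2.22, 2.57, 3.14, 3.14, 3.14].

### API

Orientations are given as a unit quaternion [x, y, z, w].
In Python, from bench import r, camera, get_calibration gives the robot as it stands.
- The arm moves only by the tool step_arm, never from a script. Its argument "rows" is a list of rows, each an object of numbers: "jaw": the finger opening in cm, from 0 to 8.54; "dx", "dy", "dz": the shift along the tool's x, y, z in cm; "twist": the turn about the tool's z in rad. A call has exactly 5 rows; each row is the pose to reach, as a shift and turn from the pose commanded when the call began, along the tool's axes at that moment; what a row does not reach only later rows make up. A row lasts 1/10 s, in which the tool goes at most 50 mm and 8.59 degrees, less where a joint would pass 70% of its speed; a pose out of reach is approached as far as the arm can. A call with a gripper value outside its range is refused whole. The fingers move at their own pace and stop on an object; "newtons" is the grip in N (left out, the last holds). Time passes only in rows, so rows that repeat a pose let the fingers close, or fill a call up. It gives the time, the measured TCP pose, the force, the opening and the grip force at its end, in the units of the state.
- r.get_obs(): the state, without advancing time (a new reading comes with each control period).
- camera(name): name is "scene" or "side" or "wrist"; returns the picture (420x560x3 uint8, red, green, blue); there is no depth.
- get_calibration(name): a dict with "camera_matrix" (3x3 intrinsics, pixels), "D" ([k1, k2, p1, p2, k3] as OpenCV has them; the pictures are not rectified), "world_to_cam" (4x4, takes a point from world to camera coordinates). Camera axes: x right, y up, looking along -z (the intrinsics and any distortion apply to the point x, -y, -z); pixel columns grow to the right and rows downward; lengths in m; the calibration is good to about 2 mm. A picture is of the moment at which its call begins: read the wrist's pose just before it. get_calibration takes no time and is no camera call; for the wrist camera it gives the pose at the moment of the call.
- r.sign_off(): hands the job in; it is judged then, once.
The state is a dict: "time": time; "q": joint angles; "qd": joint speeds; "effort": joint torques, N m; "eef_pos": TCP position; "eef_rot": TCP orientation; "ft_force": force on the tool from outside, world axes, zero at the start; "torque": the same for the moment, N m; "opening": finger opening in m; "grasp_force": force on a finger pad.
Only numpy, scipy, OpenCV 4.12 (cv2) and the standard library are available. Lean on these libraries where they do the work, as an engineer would, in place of code of your own. Each camera call takes 0.05 s, during which the arm holds its last target. There are 200 camera calls.

### The job

Take apart the pile on the copier counter and put each thing flat in the middle of its own shallow tray: the stapler in the long narrow tray, the wooden case in the largest one, the full staple tin in the square tray and the empty staple tin in the round tray. The tins look alike, so lift them to feel which is full. Keep the tins upright, let nothing fall, and leave the tape roll and the mug where they are.

Things in the scene. Friction and masses are not known exactly. Their poses are not given: they have to be found in the camera images.
- stapler: (all sizes in mm) black desk stapler on top of the pile, lying lengthwise across both tins. 120 long (x), 30 wide (y), about 45 high; base plate 8 high, arm 30 wide from about 24 to 42 above the underside; about 160 to 260 g. Origin at the centre of the underside, x along its length (front at +x), z up; starts with its underside 72 above the work surface
- tin_a: staple tin: (mm) one of two round lidded staple tins that look just alike, bare metal, diameter 58, height 38, origin at the centre of the underside, z up. The two start side by side on the case, one towards each of its ends, centres about 84 apart. One of the two is full (270 to 370 g), the other empty (50 to 70 g); which one can only be felt by lifting.
- tin_b: staple tin: (mm) one of two round lidded staple tins that look just alike, bare metal, diameter 58, height 38, origin at the centre of the underside, z up. The two start side by side on the case, one towards each of its ends, centres about 84 apart. One of the two is full (270 to 370 g), the other empty (50 to 70 g); which one can only be felt by lifting.
- case: flat pale wooden case at the bottom of the pile, with a lid that stays shut, 160 long (x), 62 wide (y), 34 high; 170 to 350 g. Origin at the centre of the underside, x along its length, z up
- stapler_tray: the stapler's place: the long, narrow shallow tray, inside 146 long (x) by 58 wide (y). Fixed, white, sizes in mm. Its floor is 3 thick and its lip rises to 8 above the work surface, so 5 above its floor; lip 4 thick. Origin at the centre of its underside (on the work surface), z up, x along its length
- case_tray: the case's place: the largest shallow tray, long and wide, inside 184 long (x) by 88 wide (y). Fixed, white, sizes in mm. Its floor is 3 thick and its lip rises to 8 above the work surface, so 5 above its floor; lip 4 thick. Origin at the centre of its underside (on the work surface), z up, x along its length
- square_tray: the place of the full tin: the square shallow tray, inside 86 by 86 (sides along x and y). Fixed, white, sizes in mm. Its floor is 3 thick and its lip rises to 8 above the work surface, so 5 above its floor; lip 4 thick. Origin at the centre of its underside (on the work surface), z up
- round_tray: the place of the empty tin: the round shallow tray, inside diameter 86. Fixed, white, sizes in mm. Its floor is 3 thick and its lip rises to 8 above the work surface, so 5 above its floor; lip 4 thick. Origin at the centre of its underside (on the work surface), z up
- tape_roll: bystander: a roll of grey tape lying flat, diameter 72, hole 40, 24 high, loose, origin at the centre of the underside
- mug: bystander: a white mug, diameter 80, 90 high, loose, handle towards its +y side, sticking out about 37 beyond the wall, origin at the centre of the underside
There are look-alikes about, which are no part of the job. Of the things shaped like the stapler, the black one is meant.

How it is judged:
At the end, for the whole second after the job is handed in: Stapler, case, full tin and empty tin each lie flat on the floor of their own tray (2 mm in height, 0.05 rad in tilt), within 15 mm of its centre, released and at rest (under 10 mm/s); the tin in the square tray weighs over 1.6 N, the one in the round tray less (horizontal distance between stapler and stapler_tray below 0.015 m and z of stapler in the frame of stapler_tray between 0.001 and 0.005 m and angle between each of stapler, case's own z axis and vertical below 0.05 rad and horizontal distance between case and case_tray below 0.015 m and z of case in the frame of case_tray between 0.001 and 0.005 m and ((horizontal distance between tin_a and square_tray below 0.015 m and z of tin_a in the frame of square_tray between 0.001 and 0.005 m and angle between each of tin_a, tin_b's own z axis and vertical below 0.05 rad and horizontal distance between tin_b and round_tray below 0.015 m and z of tin_b in the frame of round_tray between 0.001 and 0.005 m and contact force between tin_a and square_tray above 1.6 N and contact force between tin_b and round_tray below 1.6 N) or (horizontal distance between tin_b and square_tray below 0.015 m and z of tin_b in the frame of square_tray between 0.001 and 0.005 m and angle between each of tin_b, tin_a's own z axis and vertical below 0.05 rad and horizontal distance between tin_a and round_tray below 0.015 m and z of tin_a in the frame of round_tray between 0.001 and 0.005 m and contact force between tin_b and square_tray above 1.6 N and contact force between tin_a and round_tray below 1.6 N)) and linear speed of each of case, tin_a, tin_b, stapler below 0.01 m/s); the robot touches nothing.
It fails at once if a thing of the pile is dropped, knocked down or thrown: it moves faster than 0.7 m/s (a fall of 25 mm) with no finger touching it ((linear speed of case above 0.7 m/s and contact force between case and the fingers below 0.05 N) or (linear speed of tin_a above 0.7 m/s and contact force between tin_a and the fingers below 0.05 N) or (linear speed of tin_b above 0.7 m/s and contact force between tin_b and the fingers below 0.05 N) or (linear speed of stapler above 0.7 m/s and contact force between stapler and the fingers below 0.05 N)).
It fails at once if a tin is tipped by more than 0.6 rad (angle between any of tin_a, tin_b's own z axis and vertical above 0.6 rad).
It fails at once if the tape roll or the mug is moved by more than 20 mm (distance of any of tape_roll, mug from where it was at the start of the episode above 0.02 m).
It also fails if it takes over 128 s, if anything falls off the work surface, if the arm or the gripper's body presses on something with over 40 N, if the wrist force passes 120 N, or if a joint passes its speed limit or range.

## Working session

There is one attempt and no reset: what is moved stays moved. The work goes in short steps, Python scripts to look and compute and a tool call to move; the robot and the scene stay as the last step left them, time stands still between calls to the robot, and variables do not carry over. Pictures are saved under pics/ and viewed, at most 14 in all, crops included, and the job is handed in when it is done.

Besides the shell and the picture viewer there is one more tool, called after ">>>" by a JSON object that holds its "api" and its "payload". step_arm: Moves the arm, as the interface text tells. Its arguments: {"type":"object","properties":{"rows":{"type":"array"},"newtons":{"type":"number"}},"required":["rows"]}

```bash
ls; mkdir -p pics; python3 - <<'E'
from bench import r,camera,get_calibration
import cv2,numpy as np
o=r.get_obs();print({k:np.round(v,4) for k,v in o.items()})
for n in ['scene','side','wrist']:
    im=camera(n);cv2.imwrite(f'pics/{n}0.png',im[:,:,::-1]);c=get_calibration(n)
    print(n,np.round(c['camera_matrix'],1).tolist(),np.round(c['D'],3),np.round(c['world_to_cam'],3).tolist())
a=[cv2.imread(f'pics/{n}0.png') for n in ['scene','side']]
E
```

```text
pics
{'time': np.float64(0.0), 'q': array([1.201 , 0.0875, 0.1751, 1.6598, 0.    , 1.5708]), 'qd': array([-0.001 ,  0.0005, -0.0012, -0.0021, -0.0016, -0.0004]), 'effort': array([ 2.00000e-04, -5.20383e+01,  4.64809e+01,  1.61000e-02,
       -0.00000e+00, -0.00000e+00]), 'eef_pos': array([0.1988, 0.5128, 0.404 ]), 'eef_rot': array([ 1.838e-01,  9.830e-01, -7.000e-04, -1.000e-04]), 'ft_force': array([ 0.5704, -0.2699,  0.4876]), 'torque': array([ 0.0175, -0.0346, -0.0126]), 'grasp_force': np.float64(0.0), 'opening': np.float64(0.0854)}
scene [[467.2, 0.0, 279.2], [0.0, 467.2, 214.7], [0.0, 0.0, 1.0]] [-0.044  0.     0.     0.     0.   ] [[-0.533, 0.846, 0.012, 0.264], [-0.446, -0.293, 0.846, 0.202], [0.719, 0.446, 0.533, -1.798], [0.0, 0.0, 0.0, 1.0]]
side [[468.1, 0.0, 284.2], [0.0, 468.1, 211.7], [0.0, 0.0, 1.0]] [-0.126  0.     0.     0.     0.   ] [[0.707, -0.707, -0.01, -0.357], [0.381, 0.369, 0.848, -0.316], [-0.595, -0.604, 0.531, -0.716], [0.0, 0.0, 0.0, 1.0]]
wrist [[309.9, 0.0, 277.6], [0.0, 309.9, 205.2], [0.0, 0.0, 1.0]] [0.015 0.    0.    0.    0.   ] [[0.361, 0.933, -0.001, -0.549], [-0.892, 0.345, -0.292, 0.039], [-0.272, 0.106, 0.956, -0.379], [0.0, 0.0, 0.0, 1.0]]
```

View pics/scene0.png

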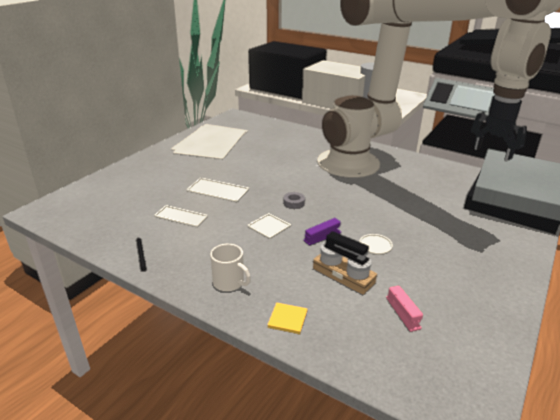

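View pics/side0.png

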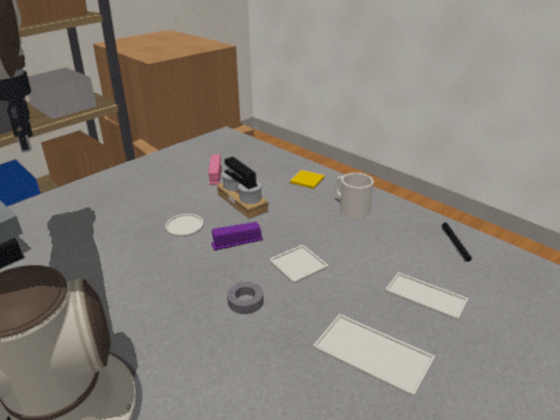

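View pics/wrist0.png

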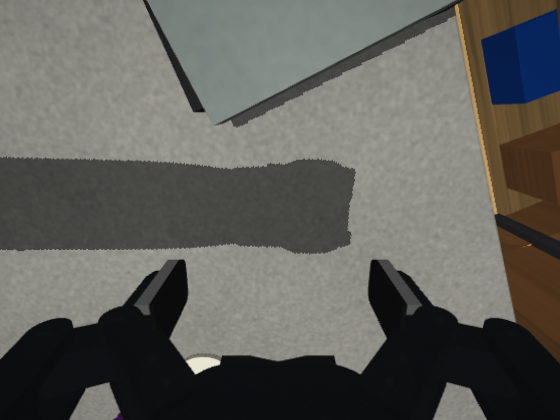

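The black stapler sits on the pile at scene (347,248) / side (240,171). The purple one at scene (323,231) and the pink one at (405,307) are look-alikes; only the black one lies across both tins. Trays in scene/side: round (376,244)/(184,225), square (269,226)/(298,263), and the long ones at (218,189) and (181,215). Next I measure them and enlarge the pile.

```bash
cat > h.py <<'E'
import cv2,numpy as np
from bench import r,camera,get_calibration
def cal(n):
    c=get_calibration(n);return np.array(c['camera_matrix']),np.array(c['D'],float),np.array(c['world_to_cam'])
def cast(px,z,c):
    K,D,W=c;p=cv2.undistortPoints(np.float64(px).reshape(-1,1,2),K,D)[:,0]
    d=np.c_[p[:,0],-p[:,1],-np.ones(len(p))]@W[:3,:3]; o=-W[:3,:3].T@W[:3,3]
    return o+d*((z-o[2])/d[:,2])[:,None]
def proj(P,c):
    K,D,W=c;q=np.float64(P).reshape(-1,3)@W[:3,:3].T+W[:3,3]
    return cv2.projectPoints(q*[1,-1,-1],np.zeros(3),np.zeros(3),K,D)[0][:,0]
def blobs(mask,z,c,amin=60):
    out=[]
    for k in cv2.findContours(mask.astype(np.uint8),cv2.RETR_EXTERNAL,cv2.CHAIN_APPROX_NONE)[0]:
        if cv2.contourArea(k)<amin: continue
        w=cast(k[:,0],z,c)[:,:2]
        (x,y),(a,b),t=cv2.minAreaRect(np.float32(w*1000))
        if a<b:a,b,t=b,a,t+90
        out.append((k[:,0].mean(0).round(),round(x,1),round(y,1),round(a,1),round(b,1),round((t+90)%180-90,1)))
    return out
E
python3 - <<'E'
from h import *
for n in ['scene','side']:
    im=cv2.imread(f'pics/{n}0.png');c=cal(n);hsv=cv2.cvtColor(im,cv2.COLOR_BGR2HSV)
    m=(hsv[...,2]>195)&(hsv[...,1]<50);m[:120]=0
    print(n)
    for b in blobs(m,.008,c): 
        if b[3]<300:print(b)
    x,y=(345,258) if n=='scene' else (242,185)
    cv2.imwrite(f'pics/crop_{n}.png',cv2.resize(im[y-33:y+33,x-45:x+45],None,fx=8,fy=8,interpolation=cv2.INTER_CUBIC))
a=np.hstack([cv2.resize(cv2.imread(f'pics/crop_{n}.png'),(400,293)) for n in ['scene','side']])
cv2.imwrite('pics/crops.png',a)
E
```

```text
scene
(array([226., 253.]), 721.4, -29.5, 92.7, 89.2, 68.7)
(array([376., 243.]), 448.2, 301.8, 96.0, 84.7, 53.4)
(array([269., 224.]), 539.3, -10.2, 98.9, 98.2, 80.6)
(array([180., 215.]), 643.7, -270.0, 156.6, 72.1, -79.8)
(array([219., 188.]), 448.9, -279.0, 196.2, 101.5, -79.5)
(array([323., 155.]), 11.5, -100.5, 115.0, 31.1, 6.0)
side
(array([378., 355.]), 441.3, -284.7, 182.3, 84.1, -79.5)
(array([428., 296.]), 636.1, -274.4, 144.2, 52.2, -78.8)
(array([298., 264.]), 530.9, -15.6, 81.8, 80.8, -9.6)
(array([184., 225.]), 445.2, 289.8, 78.0, 74.3, -67.4)
```

View pics/crops.png

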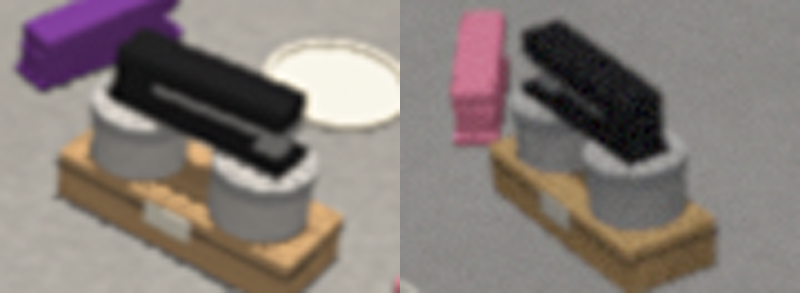

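```bash
cat >> h.py <<'E'
from scipy.spatial.transform import Rotation as Ro
def plan(xyz,yang):
    """shift (cm) & twist to TCP xyz with closing axis (tool y) at world angle yang deg (mod 180)"""
    o=r.get_obs();R=Ro.from_quat(o['eef_rot']);d=R.inv().apply(np.array(xyz)-o['eef_pos'])*100
    y=R.as_matrix()[:,1];a=np.degrees(np.arctan2(y[1],y[0]))
    t=-((yang-a+90)%180-90)
    return np.round(d,2),'twist',round(np.radians(t),3),'yang',round(a,1),'pos',o['eef_pos'].round(4),'q',np.round(o['q'],2),'t',round(float(o['time']),2)
E
python3 - <<'E'
from h import *
for n in ['scene','side']:
    im=cv2.imread(f'pics/{n}0.png');c=cal(n);hsv=cv2.cvtColor(im,cv2.COLOR_BGR2HSV)
    x,y=(345,258) if n=='scene' else (242,185)
    roi=np.zeros(im.shape[:2],bool);roi[y-33:y+33,x-45:x+45]=1
    print(n,'stapler',blobs(roi&(hsv[...,2]<50),.095,c))
    wood=roi&(hsv[...,0]>8)&(hsv[...,0]<25)&(hsv[...,1]>70)
    print('case',blobs(cv2.morphologyEx(wood.astype(np.uint8),cv2.MORPH_CLOSE,np.ones((9,9))),.02,c))
o=r.get_obs();W=cal('wrist')[2];R=Ro.from_quat(o['eef_rot'])
print('cam in tool',R.inv().apply(-W[:3,:3].T@W[:3,3]-o['eef_pos']), R.inv().apply(-W[2,:3]))
E
```

```text
scene stapler [(array([347., 249.]), 627.6, 282.8, 135.0, 70.4, 81.6)]
case [(array([344., 273.]), 626.8, 280.7, 177.6, 97.7, 80.2)]
side stapler [(array([239., 172.]), 619.2, 277.8, 177.0, 58.9, 78.1)]
case [(array([242., 201.]), 621.8, 278.7, 203.3, 85.0, 81.4)]
cam in tool [ 0.07416567 -0.00058264  0.03058245] [-2.91894634e-01  2.01994233e-04  9.56450460e-01]
```

```bash
python3 -c "
from h import *
print(plan([.622,.279,.37],-10))"
```

```text
(array([-47.91,  -6.5 ,   3.42]), 'twist', np.float64(1.376), 'yang', np.float64(68.8), 'pos', array([0.1988, 0.5128, 0.4041]), 'q', array([1.2 , 0.09, 0.18, 1.66, 0.  , 1.57]), 't', 0.15)
```

>>> {"api": "step_arm", "payload": {"rows": [{"dx": -4.8, "dy": -0.6, "dz": 0.3}, {"dx": -9.6, "dy": -1.3, "dz": 0.7}, {"dx": -14.4, "dy": -1.9, "dz": 1}, {"dx": -19.2, "dy": -2.6, "dz": 1.4}, {"dx": -24, "dy": -3.2, "dz": 1.7}]}}

```text
schema error: expected keys jaw, dx, dy, dz, twist
```

>>> {"api": "step_arm", "payload": {"rows": [{"dx": -4.8, "dy": -0.6, "dz": 0.3}, {"dx": -9.6, "dy": -1.3, "dz": 0.7}, {"dx": -14.4, "dy": -1.9, "dz": 1}, {"dx": -19.2, "dy": -2.6, "dz": 1.4}, {"dx": -24, "dy": -3.3, "dz": 1.7}]}}

```text
schema error: expected keys jaw, dx, dy, dz, twist
```

>>> {"api": "step_arm", "payload": {"rows": [{"twist": 0.14}, {"twist": 0.28}, {"twist": 0.42}, {"twist": 0.56}, {"twist": 0.7}]}}

```text
schema error: expected keys jaw, dx, dy, dz, twist
```

>>> {"api": "step_arm", "payload": {"rows": [{"twist": 0.14}, {"twist": 0.28}, {"twist": 0.42}, {"twist": 0.56}, {"twist": 0.68}]}}

```text
schema error: expected keys jaw, dx, dy, dz, twist
```

```bash
python3 - <<'E'
from h import *
print(plan([.622,.279,.37],-10))
im=camera('wrist');cv2.imwrite('pics/w1.png',im[:,:,::-1]);c=cal('wrist');np.savez('w1.npz',*c)
E
```

```text
(array([-47.91,  -6.5 ,   3.42]), 'twist', np.float64(1.376), 'yang', np.float64(68.8), 'pos', array([0.1988, 0.5128, 0.4041]), 'q', array([1.2 , 0.09, 0.18, 1.66, 0.  , 1.57]), 't', 0.15)
```

View pics/w1.png

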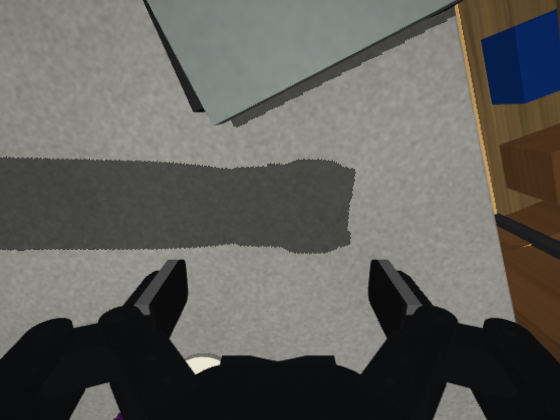

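The picture shows the old view: the move was refused because every key has to be given.

>>> {"api": "step_arm", "payload": {"rows": [{"jaw": 8.5, "dx": -24, "dy": -3.2, "dz": 1.7, "twist": 0}, {"jaw": 8.5, "dx": -24, "dy": -3.2, "dz": 1.7, "twist": 0}, {"jaw": 8.5, "dx": -24, "dy": -3.2, "dz": 1.7, "twist": 0}, {"jaw": 8.5, "dx": -24, "dy": -3.2, "dz": 1.7, "twist": 0}, {"jaw": 8.5, "dx": -24, "dy": -3.2, "dz": 1.7, "twist": 0}]}}

```text
time: 0.7
eef_pos: [0.4128, 0.3947, 0.3874]
eef_rot: [0.184, 0.983, -0.0, 0.0]
ft_force: [0.2, 0.9, 0.0]
opening: 0.0853
grasp_force: 0.0
```

>>> {"api": "step_arm", "payload": {"rows": [{"jaw": 8.5, "dx": -24, "dy": -3.3, "dz": 1.7, "twist": 0}, {"jaw": 8.5, "dx": -24, "dy": -3.3, "dz": 1.7, "twist": 0}, {"jaw": 8.5, "dx": -24, "dy": -3.3, "dz": 1.7, "twist": 0}, {"jaw": 8.5, "dx": -24, "dy": -3.3, "dz": 1.7, "twist": 0}, {"jaw": 8.5, "dx": -24, "dy": -3.3, "dz": 1.7, "twist": 0}]}}

```text
time: 1.2
eef_pos: [0.6248, 0.277, 0.37]
eef_rot: [0.184, 0.983, -0.0, -0.0]
ft_force: [-0.5, 0.8, 1.5]
opening: 0.0849
grasp_force: 0.0
```

>>> {"api": "step_arm", "payload": {"rows": [{"jaw": 8.5, "dx": 0, "dy": 0, "dz": 0, "twist": 0.14}, {"jaw": 8.5, "dx": 0, "dy": 0, "dz": 0, "twist": 0.28}, {"jaw": 8.5, "dx": 0, "dy": 0, "dz": 0, "twist": 0.42}, {"jaw": 8.5, "dx": 0, "dy": 0, "dz": 0, "twist": 0.56}, {"jaw": 8.5, "dx": 0, "dy": 0, "dz": 0, "twist": 0.7}]}}

```text
time: 1.7
eef_pos: [0.623, 0.2787, 0.3702]
eef_rot: [0.512, 0.859, -0.0, -0.0]
ft_force: [0.2, 0.1, 0.2]
opening: 0.0853
grasp_force: 0.0
```

>>> {"api": "step_arm", "payload": {"rows": [{"jaw": 8.5, "dx": 0, "dy": 0, "dz": 0, "twist": 0.14}, {"jaw": 8.5, "dx": 0, "dy": 0, "dz": 0, "twist": 0.28}, {"jaw": 8.5, "dx": 0, "dy": 0, "dz": 0, "twist": 0.42}, {"jaw": 8.5, "dx": 0, "dy": 0, "dz": 0, "twist": 0.56}, {"jaw": 8.5, "dx": 0, "dy": 0, "dz": 0, "twist": 0.68}]}}

```text
time: 2.2
eef_pos: [0.6229, 0.2788, 0.3703]
eef_rot: [0.769, 0.639, -0.0, -0.0]
ft_force: [1.1, 0.6, -0.0]
opening: 0.0853
grasp_force: 0.0
```

```bash
python3 - <<'E'
from h import *
print(plan([.622,.279,.37],-10))
c=cal('wrist');im=camera('wrist');cv2.imwrite('pics/w2.png',im[:,:,::-1]);np.savez('w2.npz',*c)
E
```

```text
(array([ 0.01, -0.09,  0.03]), 'twist', np.float64(-0.01), 'yang', np.float64(-10.6), 'pos', array([0.6229, 0.2788, 0.3703]), 'q', array([ 0.42,  0.41,  0.5 ,  1.66, -0.  ,  2.18]), 't', 2.2)
```

View pics/w2.png

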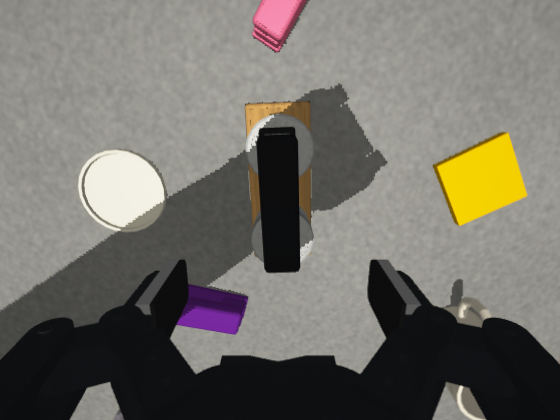

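The wrist view shows the black stapler along image columns 258-299, rows 128-272. It lies across the two tins at (279,145) and (282,238), with the case at (279,170), the round tray at (122,190), and the pink and purple look-alikes at the sides.

```bash
python3 - <<'E'
from h import *
im=cv2.imread('pics/w2.png');z=np.load('w2.npz');c=[z[k] for k in z.files];hsv=cv2.cvtColor(im,cv2.COLOR_BGR2HSV)
m=(hsv[...,2]<45);m[:110]=0;m[290:]=0;m[:,:235]=0;m[:,330:]=0
for h in (.115,.110):print(blobs(m,h,c))
w=(hsv[...,0]>8)&(hsv[...,0]<22)&(hsv[...,1]>90);w[:90]=0;w[260:]=0;w[:,:230]=0;w[:,330:]=0
print('case',blobs(cv2.morphologyEx(w.astype(np.uint8),cv2.MORPH_CLOSE,np.ones((61,25))),.034,c))
t=(hsv[...,2]>190)&(hsv[...,1]<60);t[:, 180:]=0;t=cv2.morphologyEx(t.astype(np.uint8),cv2.MORPH_CLOSE,np.ones((9,9)));print('round',blobs(t,.008,c,500))
E
```

```text
[(array([279., 199.]), 625.4, 284.1, 113.7, 29.4, 82.0)]
[(array([279., 199.]), 625.1, 282.6, 116.2, 30.0, 82.0)]
case [(array([279., 171.]), 625.6, 280.9, 157.4, 61.2, 81.5)]
round [(array([120., 188.]), 448.4, 304.1, 92.9, 79.6, 21.9)]
```

>>> {"api": "step_arm", "payload": {"rows": [{"jaw": 8.5, "dx": 0.3, "dy": 0.2, "dz": 0, "twist": -0.045}, {"jaw": 6, "dx": 0.3, "dy": 0.2, "dz": 4, "twist": -0.045}, {"jaw": 6, "dx": 0.3, "dy": 0.2, "dz": 7.5, "twist": -0.045}, {"jaw": 6, "dx": 0.3, "dy": 0.2, "dz": 10, "twist": -0.045}, {"jaw": 6, "dx": 0.3, "dy": 0.2, "dz": 11.3, "twist": -0.045}]}}

```text
time: 2.75
eef_pos: [0.6248, 0.2811, 0.2546]
eef_rot: [0.752, 0.659, -0.002, -0.001]
ft_force: [0.1, -0.8, -0.7]
opening: 0.06
grasp_force: 0.0
```

>>> {"api": "step_arm", "payload": {"rows": [{"jaw": 4, "dx": 0, "dy": 0, "dz": 0, "twist": 0}, {"jaw": 2, "dx": 0, "dy": 0, "dz": 0, "twist": 0}, {"jaw": 2, "dx": 0, "dy": 0, "dz": 0, "twist": 0}, {"jaw": 2, "dx": 0, "dy": 0, "dz": 0, "twist": 0}, {"jaw": 2, "dx": 0, "dy": 0, "dz": 0, "twist": 0}], "newtons": 30}}

```text
time: 3.25
eef_pos: [0.6256, 0.2815, 0.2592]
eef_rot: [0.753, 0.658, 0.001, 0.0]
ft_force: [-0.7, 0.3, 3.2]
opening: 0.0293
grasp_force: 34.4
```

>>> {"api": "step_arm", "payload": {"rows": [{"jaw": 2, "dx": 0, "dy": 0, "dz": -0.5, "twist": 0}, {"jaw": 2, "dx": 0, "dy": 0, "dz": -2, "twist": 0}, {"jaw": 2, "dx": 0, "dy": 0, "dz": -4.5, "twist": 0}, {"jaw": 2, "dx": 0, "dy": 0, "dz": -7, "twist": 0}, {"jaw": 2, "dx": 0, "dy": 0, "dz": -8, "twist": 0}], "newtons": 50}}

```text
time: 3.75
eef_pos: [0.6254, 0.2813, 0.3416]
eef_rot: [0.753, 0.658, 0.002, 0.001]
ft_force: [0.7, 1.4, -2.3]
opening: 0.0291
grasp_force: 49.7
```

```bash
python3 - <<'E'
from h import *
o=r.get_obs();print(o['ft_force'],o['opening'],o['grasp_force'],o['eef_pos'])
c=cal('wrist');im=camera('wrist')
b=camera('side')
cv2.imwrite('pics/w3.png',np.hstack([cv2.resize(im,(400,300)),cv2.resize(b[100:280,120:360],(400,300))])[:,:,::-1])
print(plan([.6365,-.2735,.34],11))
E
```

```text
[ 0.71483166  1.42210265 -2.31701064] 0.02911336991807699 49.68892157077789 [0.62544006 0.28134907 0.34156354]
(array([-54.84,   8.5 ,  -0.08]), 'twist', np.float64(-0.326), 'yang', np.float64(-7.7), 'pos', array([0.6256, 0.2814, 0.3399]), 'q', array([ 0.42,  0.41,  0.44,  1.6 , -0.  ,  2.13]), 't', 3.85)
```

View pics/w3.png

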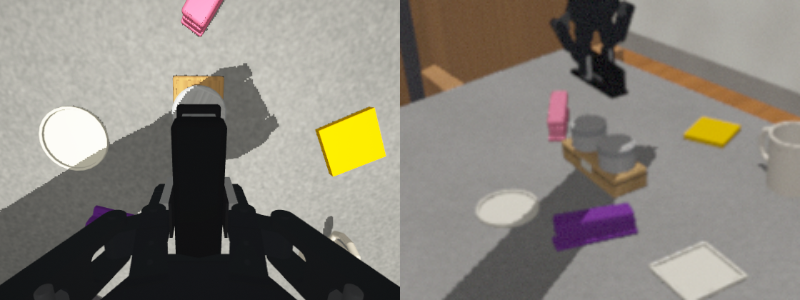

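>>> {"api": "step_arm", "payload": {"rows": [{"jaw": 2, "dx": -3, "dy": 0.4, "dz": 0, "twist": 0}, {"jaw": 2, "dx": -7, "dy": 1, "dz": 0, "twist": 0}, {"jaw": 2, "dx": -11, "dy": 1.7, "dz": 0, "twist": 0}, {"jaw": 2, "dx": -15, "dy": 2.4, "dz": 0, "twist": 0}, {"jaw": 2, "dx": -19, "dy": 3, "dz": 0, "twist": 0}]}}

```text
time: 4.35
eef_pos: [0.6294, 0.0875, 0.3361]
eef_rot: [0.753, 0.658, -0.001, -0.001]
ft_force: [0.6, 0.9, -1.7]
opening: 0.0291
grasp_force: 49.8
```

>>> {"api": "step_arm", "payload": {"rows": [{"jaw": 2, "dx": -4, "dy": 0.6, "dz": 0, "twist": 0}, {"jaw": 2, "dx": -8, "dy": 1.2, "dz": 0, "twist": 0}, {"jaw": 2, "dx": -12, "dy": 1.8, "dz": 0, "twist": 0}, {"jaw": 2, "dx": -16, "dy": 2.4, "dz": 0, "twist": 0}, {"jaw": 2, "dx": -20, "dy": 3, "dz": 0, "twist": 0}]}}

```text
time: 4.85
eef_pos: [0.6323, -0.1148, 0.3362]
eef_rot: [0.753, 0.658, -0.001, -0.001]
ft_force: [1.1, -0.0, -2.5]
opening: 0.029
grasp_force: 49.8
```

>>> {"api": "step_arm", "payload": {"rows": [{"jaw": 2, "dx": -4, "dy": 0.6, "dz": 0, "twist": -0.07}, {"jaw": 2, "dx": -8, "dy": 1.2, "dz": 0, "twist": -0.14}, {"jaw": 2, "dx": -11.5, "dy": 1.8, "dz": 0, "twist": -0.21}, {"jaw": 2, "dx": -14.5, "dy": 2.3, "dz": 0, "twist": -0.28}, {"jaw": 2, "dx": -15.8, "dy": 2.5, "dz": 0, "twist": -0.32}]}}

```text
time: 5.35
eef_pos: [0.6359, -0.276, 0.3355]
eef_rot: [0.638, 0.77, -0.001, -0.001]
ft_force: [0.2, -0.6, -1.5]
opening: 0.0292
grasp_force: 49.8
```

```bash
python3 - <<'E'
from h import *
print(plan([.6385,-.272,.34],11))
c=cal('wrist');im=camera('wrist');s=camera('scene');d=camera('side')
np.savez('w4.npz',*c)
for n,i in zip(('w4','s4','d4'),(im,s,d)):cv2.imwrite(f'pics/{n}.png',i[:,:,::-1])
E
```

```text
(array([ 0.34,  0.33, -0.45]), 'twist', np.float64(-0.006), 'yang', np.float64(10.7), 'pos', array([ 0.6359, -0.276 ,  0.3355]), 'q', array([-0.41,  0.43,  0.46,  1.6 , -0.  ,  0.98]), 't', 5.35)
```

View pics/w4.png

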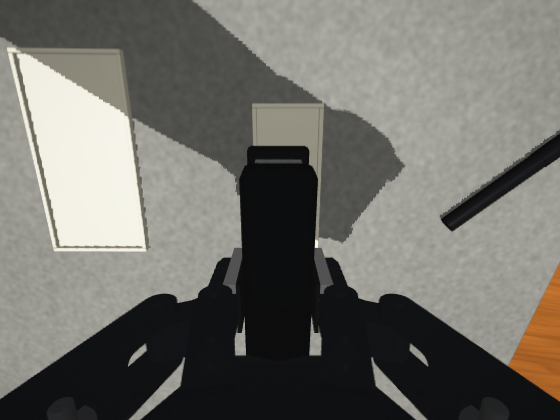

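The view shows the stapler held, with the tray end behind it at outer corners (252,104) and (324,104). The case tray is at left with outer corners (9,50), (122,49), (146,250) and (54,250).

```bash
python3 - <<'E'
from h import *
z=np.load('w4.npz');c=[z[k] for k in z.files]
p=cast([(252,104),(324,104),(319.5,245)],.008,c)*1000;print(p.round(1), np.linalg.norm(p[0]-p[1]))
u=(p[1]-p[0])[:2];u/=np.linalg.norm(u);v=np.array([u[1],-u[0]]);print('centre',(p[0]+p[1])[:2]/2+77*v,'axis',np.degrees(np.arctan2(v[1],v[0])))
q=cast([(9,50),(122,49),(146,250),(54,250)],.008,c)*1000;print(q.round(1),q.mean(0),[np.linalg.norm(q[i]-q[i-1]) for i in range(4)])
for n in('scene','side'):
    im=cv2.imread(f'pics/{n}0.png');c=cal(n);hsv=cv2.cvtColor(im,cv2.COLOR_BGR2HSV)
    m=(hsv[...,2]>195)&(hsv[...,1]<50);m[:120]=0
    for b in blobs(m,.008 if n=='scene' else .003,c):
        if b[3]<300:print(n,b)
E
```

```text
[[ 597.4 -202.1    8. ]
 [ 661.7 -189.9    8. ]
 [ 689.2 -326.7    8. ]] 65.48683140398585
centre [ 643.87786576 -271.66416216] axis -79.29323840211431
[[ 385.1 -198.4    8. ]
 [ 479.8 -178.8    8. ]
 [ 512.1 -366.2    8. ]
 [ 418.4 -383.9    8. ]] [ 448.85769059 -281.82970921    8.        ] [np.float64(188.44616416874743), np.float64(96.70655761451701), np.float64(190.1530823334268), np.float64(95.305994914661)]
scene (array([226., 253.]), 721.4, -29.5, 92.7, 89.2, 68.7)
scene (array([376., 243.]), 448.2, 301.8, 96.0, 84.7, 53.4)
scene (array([269., 224.]), 539.3, -10.2, 98.9, 98.2, 80.6)
scene (array([180., 215.]), 643.7, -270.0, 156.6, 72.1, -79.8)
scene (array([219., 188.]), 448.9, -279.0, 196.2, 101.5, -79.5)
scene (array([323., 155.]), 11.5, -100.5, 115.0, 31.1, 6.0)
side (array([378., 355.]), 445.2, -282.5, 183.7, 84.8, -79.5)
side (array([428., 296.]), 641.6, -272.1, 145.3, 52.6, -78.8)
side (array([298., 264.]), 535.4, -11.3, 82.5, 81.4, -9.6)
side (array([184., 225.]), 449.1, 296.6, 78.6, 74.9, -67.4)
```

>>> {"api": "step_arm", "payload": {"rows": [{"jaw": 2, "dx": 0.3, "dy": 0.8, "dz": 2, "twist": 0}, {"jaw": 2, "dx": 0.3, "dy": 0.8, "dz": 6, "twist": 0}, {"jaw": 2, "dx": 0.3, "dy": 0.8, "dz": 10, "twist": 0}, {"jaw": 2, "dx": 0.3, "dy": 0.8, "dz": 12.5, "twist": 0}, {"jaw": 2, "dx": 0.3, "dy": 0.8, "dz": 13.5, "twist": 0}]}}

```text
time: 6.0
eef_pos: [0.6428, -0.267, 0.1986]
eef_rot: [0.638, 0.77, -0.001, -0.003]
ft_force: [-0.1, 0.4, -1.7]
opening: 0.0295
grasp_force: 49.8
```

>>> {"api": "step_arm", "payload": {"rows": [{"jaw": 2, "dx": 0, "dy": 0, "dz": 0, "twist": 0}, {"jaw": 2, "dx": 0, "dy": 0, "dz": 0.2, "twist": 0}, {"jaw": 2, "dx": 0, "dy": 0, "dz": 0.4, "twist": 0}, {"jaw": 2, "dx": 0, "dy": 0, "dz": 0.6, "twist": 0}, {"jaw": 2, "dx": 0, "dy": 0, "dz": 0.6, "twist": 0}]}}

```text
time: 6.5
eef_pos: [0.6438, -0.2688, 0.1972]
eef_rot: [0.638, 0.77, 0.0, 0.0]
ft_force: [0.0, -0.1, -1.6]
opening: 0.0291
grasp_force: 49.8
```

>>> {"api": "step_arm", "payload": {"rows": [{"jaw": 2, "dx": -0.2, "dy": 0, "dz": 0.2, "twist": 0}, {"jaw": 2, "dx": -0.2, "dy": 0, "dz": 0.4, "twist": 0}, {"jaw": 2, "dx": -0.2, "dy": 0, "dz": 0.6, "twist": 0}, {"jaw": 2, "dx": -0.2, "dy": 0, "dz": 0.7, "twist": 0}, {"jaw": 2, "dx": -0.2, "dy": 0, "dz": 0.7, "twist": 0}]}}

```text
time: 7.0
eef_pos: [0.644, -0.2707, 0.1903]
eef_rot: [0.638, 0.77, -0.0, 0.0]
ft_force: [-2.4, -0.3, 3.5]
opening: 0.0294
grasp_force: 50.4
```

>>> {"api": "step_arm", "payload": {"rows": [{"jaw": 2, "dx": 0, "dy": 0, "dz": 0.1, "twist": 0}, {"jaw": 2, "dx": 0, "dy": 0, "dz": 0.15, "twist": 0}, {"jaw": 2, "dx": 0, "dy": 0, "dz": 0.2, "twist": 0}, {"jaw": 2, "dx": 0, "dy": 0, "dz": 0.2, "twist": 0}, {"jaw": 2, "dx": 0, "dy": 0, "dz": 0.2, "twist": 0}]}}

```text
time: 7.5
eef_pos: [0.6438, -0.2706, 0.1902]
eef_rot: [0.638, 0.77, 0.0, 0.001]
ft_force: [-8.3, 2.0, 14.7]
opening: 0.0294
grasp_force: 52.1
```

Contact on the floor; release to a small opening, then rise.

>>> {"api": "step_arm", "payload": {"rows": [{"jaw": 2, "dx": 0, "dy": 0, "dz": -0.1, "twist": 0}, {"jaw": 5, "dx": 0, "dy": 0, "dz": -0.1, "twist": 0}, {"jaw": 6, "dx": 0, "dy": 0, "dz": -0.1, "twist": 0}, {"jaw": 6, "dx": 0, "dy": 0, "dz": -0.1, "twist": 0}, {"jaw": 6, "dx": 0, "dy": 0, "dz": -0.5, "twist": 0}]}}

```text
time: 8.0
eef_pos: [0.6439, -0.2706, 0.1919]
eef_rot: [0.638, 0.77, -0.0, -0.001]
ft_force: [-0.3, -0.6, -0.0]
opening: 0.0599
grasp_force: 0.0
```

>>> {"api": "step_arm", "payload": {"rows": [{"jaw": 6, "dx": 0, "dy": 0, "dz": -4, "twist": 0}, {"jaw": 6, "dx": 0, "dy": 0, "dz": -9, "twist": 0}, {"jaw": 8.5, "dx": 0, "dy": 0, "dz": -14, "twist": 0}, {"jaw": 8.5, "dx": 0, "dy": 0, "dz": -18, "twist": 0}, {"jaw": 8.5, "dx": 0, "dy": 0, "dz": -18, "twist": 0}]}}

```text
time: 8.5
eef_pos: [0.644, -0.2706, 0.3805]
eef_rot: [0.638, 0.77, 0.001, 0.005]
ft_force: [0.8, -0.2, -0.1]
opening: 0.0849
grasp_force: 0.0
```

```bash
python3 - <<'E'
from h import *
c=cal('wrist');im=camera('wrist');cv2.imwrite('pics/w5.png',im[:,:,::-1]);np.savez('w5.npz',*c)
hsv=cv2.cvtColor(im,cv2.COLOR_RGB2HSV)
m=hsv[...,2]<45;m[:60]=0;m[300:]=0;m[:,:200]=0;m[:,360:]=0
for z in (.045,.003):print(blobs(m,z,c,300))
print(plan([.6256,.281,.37],-8.5))
E
```

```text
[(array([275., 180.]), 643.5, -269.1, 114.2, 29.2, -79.3)]
[(array([275., 180.]), 645.2, -278.9, 130.0, 33.2, -79.3)]
(array([54.57,  8.37,  0.54]), 'twist', np.float64(0.334), 'yang', np.float64(10.7), 'pos', array([ 0.6442, -0.2707,  0.3769]), 'q', array([-0.4 ,  0.46,  0.58,  1.68,  0.  ,  0.99]), 't', 8.55)
```

View pics/w5.png

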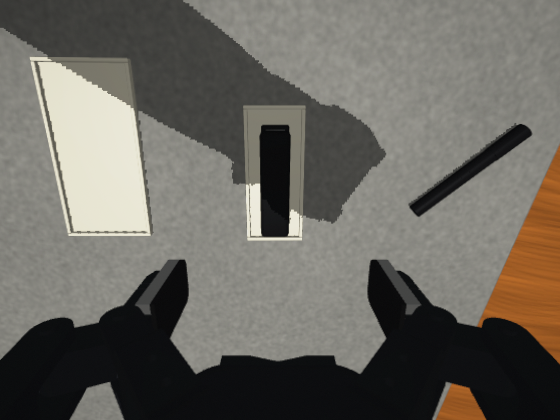

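The stapler lies in its tray at (275,180), centred and flat. Back to the pile for the tins.

>>> {"api": "step_arm", "payload": {"rows": [{"jaw": 8.5, "dx": 4, "dy": 0.6, "dz": 0, "twist": 0}, {"jaw": 8.5, "dx": 8.5, "dy": 1.3, "dz": 0, "twist": 0}, {"jaw": 8.5, "dx": 13, "dy": 2, "dz": 0, "twist": 0}, {"jaw": 8.5, "dx": 17.5, "dy": 2.7, "dz": 0, "twist": 0}, {"jaw": 8.5, "dx": 22, "dy": 3.4, "dz": 0, "twist": 0}]}}

```text
time: 9.05
eef_pos: [0.6363, -0.0465, 0.3714]
eef_rot: [0.638, 0.77, -0.0, -0.001]
ft_force: [0.1, 0.3, -0.5]
opening: 0.0852
grasp_force: 0.0
```

>>> {"api": "step_arm", "payload": {"rows": [{"jaw": 8.5, "dx": 4.5, "dy": 0.7, "dz": 0, "twist": 0}, {"jaw": 8.5, "dx": 9, "dy": 1.4, "dz": 0, "twist": 0}, {"jaw": 8.5, "dx": 13.5, "dy": 2.1, "dz": 0, "twist": 0}, {"jaw": 8.5, "dx": 18, "dy": 2.8, "dz": 0, "twist": 0}, {"jaw": 8.5, "dx": 22, "dy": 3.4, "dz": 0, "twist": 0}]}}

```text
time: 9.55
eef_pos: [0.629, 0.1765, 0.3714]
eef_rot: [0.638, 0.77, -0.001, -0.001]
ft_force: [1.7, 0.4, 1.0]
opening: 0.0851
grasp_force: 0.0
```

>>> {"api": "step_arm", "payload": {"rows": [{"jaw": 8.5, "dx": 4, "dy": 0.6, "dz": 0.2, "twist": 0.08}, {"jaw": 8.5, "dx": 8, "dy": 1.2, "dz": 0.3, "twist": 0.16}, {"jaw": 8.5, "dx": 10.6, "dy": 1.6, "dz": 0.5, "twist": 0.25}, {"jaw": 8.5, "dx": 10.6, "dy": 1.6, "dz": 0.5, "twist": 0.33}, {"jaw": 8.5, "dx": 10.6, "dy": 1.6, "dz": 0.5, "twist": 0.33}]}}

```text
time: 10.05
eef_pos: [0.6254, 0.2825, 0.3659]
eef_rot: [0.756, 0.655, -0.001, -0.0]
ft_force: [0.2, -0.3, -0.4]
opening: 0.0847
grasp_force: 0.0
```

```bash
python3 - <<'E'
from h import *
c=cal('wrist');im=camera('wrist');cv2.imwrite('pics/w6.png',im[:,:,::-1]);np.savez('w6.npz',*c)
print(plan([.6256,.281,.37],-8.5))
E
```

```text
(array([-0.07,  0.02, -0.36]), 'twist', np.float64(0.007), 'yang', np.float64(-8.1), 'pos', array([0.6255, 0.2817, 0.3664]), 'q', array([ 0.42,  0.42,  0.51,  1.66, -0.  ,  2.14]), 't', 10.1)
```

View pics/w6.png

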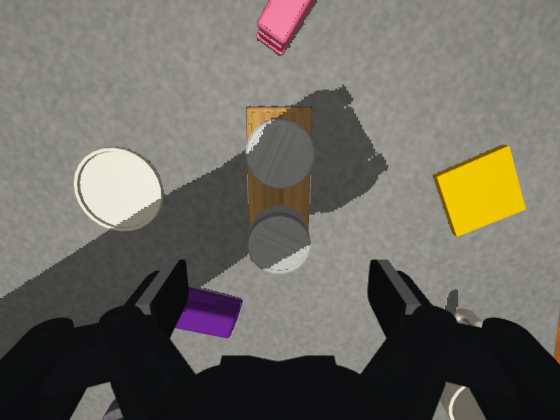

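The two tin lids are at about (280,153) (columns 247-314, rows 120-188) and (279,243) (columns 248-310, rows 213-273). The round tray is at (118,189).

```bash
python3 - <<'E'
from h import *
z=np.load('w6.npz');c=[z[k] for k in z.files]
p=cast([(247,154),(314,154),(280,120),(280,188), (248,243),(310,243),(279,213),(279,273)],.072,c)*1000
for k in (0,4):
    q=p[k:k+4,:2];print(q.mean(0).round(1),(q[:2].mean(0)).round(1),(q[2:].mean(0)).round(1),np.linalg.norm(q[0]-q[1]).round(1),np.linalg.norm(q[2]-q[3]).round(1))
q=cast([(74,188),(162,188),(118,148),(118,231)],.008,c)*1000;print('round',q[:,:2].round(1),q.mean(0).round(1))
e=cv2.Canny(cv2.imread('pics/w6.png'),60,150)[140:240,65:172];ys,xs=np.nonzero(e)
w=cast(np.c_[xs+65,ys+140],.008,c)[:,:2]*1000;d=np.linalg.norm(w-q[:,:2].mean(0),axis=1)
A=w[(d>44)&(d<51)];s=np.linalg.lstsq(np.c_[2*A,np.ones(len(A))],(A**2).sum(1),rcond=None)[0];print('fit',s[:2],np.sqrt(s[2]+s[0]**2+s[1]**2),len(A))
E
```

```text
[632.6 319.6] [632.9 320.1] [632.3 319.2] 56.6 57.2
[620.  238.8] [620.1 239.3] [620.  238.4] 57.2 60.2
round [[405.7 306.5]
 [499.6 293.2]
 [465.1 341.4]
 [438.  251.4]] [452.1 298.1   8. ]
fit [452.27052425 297.53993083] 46.63536040273229 434
```

>>> {"api": "step_arm", "payload": {"rows": [{"jaw": 8.5, "dx": 3.9, "dy": 0.2, "dz": 1, "twist": 0}, {"jaw": 8.5, "dx": 3.9, "dy": 0.2, "dz": 5, "twist": 0}, {"jaw": 8.5, "dx": 3.9, "dy": 0.2, "dz": 9, "twist": 0}, {"jaw": 8.5, "dx": 3.9, "dy": 0.2, "dz": 12.5, "twist": 0}, {"jaw": 8.5, "dx": 3.9, "dy": 0.2, "dz": 14, "twist": 0}]}}

```text
time: 10.6
eef_pos: [0.6325, 0.3185, 0.2233]
eef_rot: [0.756, 0.655, -0.003, -0.001]
ft_force: [-0.3, -0.2, 0.2]
opening: 0.0847
grasp_force: 0.0
```

>>> {"api": "step_arm", "payload": {"rows": [{"jaw": 8.5, "dx": 0, "dy": 0, "dz": 0.7, "twist": 0}, {"jaw": 8.5, "dx": 0, "dy": 0, "dz": 1.4, "twist": 0}, {"jaw": 8.5, "dx": 0, "dy": 0, "dz": 2, "twist": 0}, {"jaw": 8.5, "dx": 0, "dy": 0, "dz": 2, "twist": 0}, {"jaw": 8.5, "dx": 0, "dy": 0, "dz": 2, "twist": 0}]}}

```text
time: 11.1
eef_pos: [0.6334, 0.3199, 0.2087]
eef_rot: [0.756, 0.654, 0.001, 0.0]
ft_force: [0.6, 0.1, -0.2]
opening: 0.0849
grasp_force: 0.0
```

>>> {"api": "step_arm", "payload": {"rows": [{"jaw": 7.5, "dx": 0, "dy": 0, "dz": 0.1, "twist": 0}, {"jaw": 6.5, "dx": 0, "dy": 0, "dz": 0.1, "twist": 0}, {"jaw": 5, "dx": 0, "dy": 0, "dz": 0.1, "twist": 0}, {"jaw": 5, "dx": 0, "dy": 0, "dz": 0.1, "twist": 0}, {"jaw": 5, "dx": 0, "dy": 0, "dz": 0.1, "twist": 0}], "newtons": 35}}

```text
time: 11.6
eef_pos: [0.6333, 0.3198, 0.2072]
eef_rot: [0.756, 0.654, 0.0, 0.0]
ft_force: [0.3, -0.2, 3.9]
opening: 0.057
grasp_force: 37.7
```

>>> {"api": "step_arm", "payload": {"rows": [{"jaw": 5, "dx": 0, "dy": 0, "dz": 0, "twist": 0}, {"jaw": 5, "dx": 0, "dy": 0, "dz": -0.5, "twist": 0}, {"jaw": 5, "dx": 0, "dy": 0, "dz": -1.2, "twist": 0}, {"jaw": 5, "dx": 0, "dy": 0, "dz": -1.5, "twist": 0}, {"jaw": 5, "dx": 0, "dy": 0, "dz": -1.5, "twist": 0}]}}

```text
time: 12.1
eef_pos: [0.6334, 0.3198, 0.2225]
eef_rot: [0.756, 0.654, 0.0, 0.0]
ft_force: [0.7, -0.3, -0.4]
opening: 0.0568
grasp_force: 37.5
```

>>> {"api": "step_arm", "payload": {"rows": [{"jaw": 5, "dx": 0, "dy": 0, "dz": -1, "twist": 0}, {"jaw": 5, "dx": 0, "dy": 0, "dz": -4, "twist": 0}, {"jaw": 5, "dx": 0, "dy": 0, "dz": -8, "twist": 0}, {"jaw": 5, "dx": 0, "dy": 0, "dz": -10, "twist": 0}, {"jaw": 5, "dx": 0, "dy": 0, "dz": -10, "twist": 0}]}}

```text
time: 12.6
eef_pos: [0.6335, 0.3199, 0.3265]
eef_rot: [0.756, 0.654, 0.003, 0.001]
ft_force: [0.7, 0.3, 0.1]
opening: 0.0572
grasp_force: 37.6
```

>>> {"api": "step_arm", "payload": {"rows": [{"jaw": 5, "dx": 0, "dy": 0, "dz": 0, "twist": 0}, {"jaw": 5, "dx": 0, "dy": 0, "dz": 0, "twist": 0}, {"jaw": 5, "dx": 0, "dy": 0, "dz": 0, "twist": 0}, {"jaw": 5, "dx": 0, "dy": 0, "dz": 0, "twist": 0}, {"jaw": 5, "dx": 0, "dy": 0, "dz": 0, "twist": 0}]}}

```text
time: 13.1
eef_pos: [0.6332, 0.3198, 0.3211]
eef_rot: [0.756, 0.654, -0.0, -0.0]
ft_force: [1.4, -0.2, -0.8]
opening: 0.0573
grasp_force: 37.6
```

```bash
python3 - <<'E'
from h import *
f=[]
for i in range(4): f.append(r.get_obs()['ft_force'][2]); im=camera('wrist')
f.append(r.get_obs()['ft_force'][2]);print(np.round(f,2))
c=cal('wrist');cv2.imwrite('pics/w7.png',im[:,:,::-1])
print(plan([.451,.2985,.30],80),plan([.537,-.011,.30],80))
E
```

```text
[-0.83 -0.75 -0.09 -0.73 -0.86]
(array([ -4.72, -17.72,   2.16]), 'twist', np.float64(-1.54), 'yang', np.float64(-8.2), 'pos', array([0.6332, 0.3198, 0.3216]), 'q', array([ 0.47,  0.47,  0.49,  1.58, -0.  ,  2.18]), 't', 13.3) (array([-34.12,  -4.77,   2.16]), 'twist', np.float64(-1.54), 'yang', np.float64(-8.2), 'pos', array([0.6332, 0.3198, 0.3216]), 'q', array([ 0.47,  0.47,  0.49,  1.58, -0.  ,  2.18]), 't', 13.3)
```

Tin 1 (far end) weighs about 0.7 N, so it is empty and goes to the round tray.

>>> {"api": "step_arm", "payload": {"rows": [{"jaw": 5, "dx": -1, "dy": -3, "dz": 0, "twist": 0}, {"jaw": 5, "dx": -2, "dy": -7, "dz": 0, "twist": 0}, {"jaw": 5, "dx": -3, "dy": -11, "dz": 0, "twist": 0}, {"jaw": 5, "dx": -4, "dy": -15, "dz": 0, "twist": 0}, {"jaw": 5, "dx": -4.7, "dy": -17.7, "dz": 0, "twist": 0}]}}

```text
time: 13.8
eef_pos: [0.449, 0.2982, 0.322]
eef_rot: [0.756, 0.655, 0.0, -0.0]
ft_force: [0.9, 0.7, -0.3]
opening: 0.0572
grasp_force: 37.7
```

>>> {"api": "step_arm", "payload": {"rows": [{"jaw": 5, "dx": 0, "dy": 0, "dz": 2, "twist": 0}, {"jaw": 5, "dx": 0, "dy": 0, "dz": 6, "twist": 0}, {"jaw": 5, "dx": 0, "dy": 0, "dz": 10, "twist": 0}, {"jaw": 5, "dx": 0, "dy": 0, "dz": 12.5, "twist": 0}, {"jaw": 5, "dx": 0, "dy": 0, "dz": 13.5, "twist": 0}]}}

```text
time: 14.3
eef_pos: [0.4504, 0.2981, 0.1841]
eef_rot: [0.756, 0.654, -0.002, -0.0]
ft_force: [-0.1, -0.1, -0.1]
opening: 0.0575
grasp_force: 37.7
```

>>> {"api": "step_arm", "payload": {"rows": [{"jaw": 5, "dx": 0, "dy": 0, "dz": 0, "twist": 0}, {"jaw": 5, "dx": 0, "dy": 0, "dz": 0, "twist": 0}, {"jaw": 5, "dx": 0, "dy": 0, "dz": 0, "twist": 0}, {"jaw": 5, "dx": 0, "dy": 0, "dz": 0, "twist": 0}, {"jaw": 5, "dx": 0, "dy": 0, "dz": 0, "twist": 0}]}}

```text
time: 14.8
eef_pos: [0.4515, 0.2988, 0.1876]
eef_rot: [0.756, 0.654, 0.001, 0.0]
ft_force: [0.2, 0.3, 0.6]
opening: 0.0574
grasp_force: 37.7
```

Need about 1.1 cm more; creep.

>>> {"api": "step_arm", "payload": {"rows": [{"jaw": 5, "dx": 0, "dy": 0, "dz": 0.3, "twist": 0}, {"jaw": 5, "dx": 0, "dy": 0, "dz": 0.6, "twist": 0}, {"jaw": 5, "dx": 0, "dy": 0, "dz": 0.8, "twist": 0}, {"jaw": 5, "dx": 0, "dy": 0, "dz": 0.9, "twist": 0}, {"jaw": 5, "dx": 0, "dy": 0, "dz": 0.9, "twist": 0}]}}

```text
time: 15.3
eef_pos: [0.4512, 0.2986, 0.1774]
eef_rot: [0.756, 0.654, -0.0, -0.0]
ft_force: [-0.6, 0.3, -0.7]
opening: 0.0577
grasp_force: 37.7
```

>>> {"api": "step_arm", "payload": {"rows": [{"jaw": 5, "dx": 0, "dy": 0, "dz": 0.1, "twist": 0}, {"jaw": 5, "dx": 0, "dy": 0, "dz": 0.2, "twist": 0}, {"jaw": 5, "dx": 0, "dy": 0, "dz": 0.3, "twist": 0}, {"jaw": 5, "dx": 0, "dy": 0, "dz": 0.3, "twist": 0}, {"jaw": 5, "dx": 0, "dy": 0, "dz": 0.3, "twist": 0}]}}

```text
time: 15.8
eef_pos: [0.4513, 0.2986, 0.1761]
eef_rot: [0.756, 0.654, 0.0, 0.0]
ft_force: [-4.1, -3.4, 12.2]
opening: 0.0573
grasp_force: 38.8
```

>>> {"api": "step_arm", "payload": {"rows": [{"jaw": 5, "dx": 0, "dy": 0, "dz": -0.1, "twist": 0}, {"jaw": 6.5, "dx": 0, "dy": 0, "dz": -0.1, "twist": 0}, {"jaw": 8, "dx": 0, "dy": 0, "dz": -0.1, "twist": 0}, {"jaw": 8, "dx": 0, "dy": 0, "dz": -0.1, "twist": 0}, {"jaw": 8, "dx": 0, "dy": 0, "dz": -0.5, "twist": 0}]}}

```text
time: 16.3
eef_pos: [0.4511, 0.2985, 0.1791]
eef_rot: [0.756, 0.654, -0.001, -0.0]
ft_force: [0.7, 1.2, 0.5]
opening: 0.0802
grasp_force: 0.0
```

>>> {"api": "step_arm", "payload": {"rows": [{"jaw": 8, "dx": 0, "dy": 0, "dz": -2, "twist": 0}, {"jaw": 8, "dx": 0, "dy": 0, "dz": -6, "twist": 0}, {"jaw": 8.5, "dx": 0, "dy": 0, "dz": -11, "twist": 0}, {"jaw": 8.5, "dx": 0, "dy": 0, "dz": -16, "twist": 0}, {"jaw": 8.5, "dx": 0, "dy": 0, "dz": -18, "twist": 0}]}}

```text
time: 16.8
eef_pos: [0.4513, 0.2987, 0.3653]
eef_rot: [0.756, 0.654, 0.003, 0.0]
ft_force: [1.2, 0.2, -0.3]
opening: 0.085
grasp_force: 0.0
```

```bash
python3 - <<'E'
from h import *
c=cal('wrist');im=camera('wrist');cv2.imwrite('pics/w8.png',im[:,:,::-1]);np.savez('w8.npz',*c)
print(plan([.6205,.238,.36],-8.5))
E
```

```text
(array([-3.6 , 17.59,  0.76]), 'twist', np.float64(0.004), 'yang', np.float64(-8.3), 'pos', array([0.4515, 0.2988, 0.3667]), 'q', array([0.58, 0.05, 0.06, 1.58, 0.  , 2.3 ]), 't', 16.85)
```

View pics/w8.png

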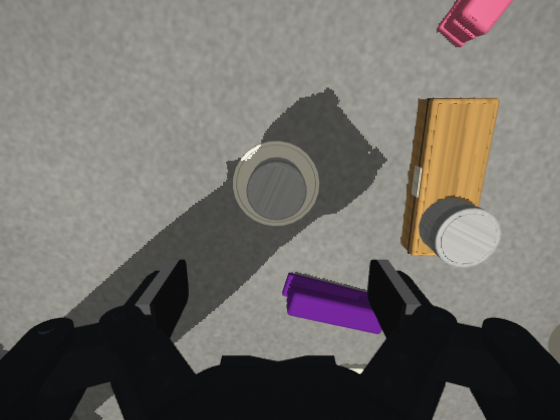

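The tin sits centred in the round tray at (277,190); tin 2 on the case at (467,237) is undisturbed.

>>> {"api": "step_arm", "payload": {"rows": [{"jaw": 8.5, "dx": -1, "dy": 4.5, "dz": 0.5, "twist": 0}, {"jaw": 8.5, "dx": -2, "dy": 9, "dz": 0.7, "twist": 0}, {"jaw": 8.5, "dx": -3, "dy": 13.5, "dz": 0.7, "twist": 0}, {"jaw": 8.5, "dx": -3.6, "dy": 17.6, "dz": 0.7, "twist": 0}, {"jaw": 8.5, "dx": -3.6, "dy": 17.6, "dz": 2, "twist": 0}]}}

```text
time: 17.35
eef_pos: [0.6244, 0.2359, 0.3384]
eef_rot: [0.757, 0.653, 0.0, 0.0]
ft_force: [-0.6, 0.8, 0.2]
opening: 0.0852
grasp_force: 0.0
```

>>> {"api": "step_arm", "payload": {"rows": [{"jaw": 8.5, "dx": 0, "dy": 0, "dz": 0, "twist": 0}, {"jaw": 8.5, "dx": 0, "dy": 0, "dz": 4, "twist": 0}, {"jaw": 8.5, "dx": 0, "dy": 0, "dz": 8, "twist": 0}, {"jaw": 8.5, "dx": 0, "dy": 0, "dz": 11, "twist": 0}, {"jaw": 8.5, "dx": 0, "dy": 0, "dz": 12, "twist": 0}]}}

```text
time: 17.85
eef_pos: [0.6182, 0.2381, 0.2168]
eef_rot: [0.756, 0.655, -0.002, -0.001]
ft_force: [-0.6, -1.4, -0.8]
opening: 0.0851
grasp_force: 0.0
```

>>> {"api": "step_arm", "payload": {"rows": [{"jaw": 8.5, "dx": 0, "dy": 0, "dz": 0, "twist": 0}, {"jaw": 8.5, "dx": 0, "dy": 0, "dz": 0, "twist": 0}, {"jaw": 8.5, "dx": 0, "dy": 0, "dz": 0, "twist": 0}, {"jaw": 8.5, "dx": 0, "dy": 0, "dz": 0, "twist": 0}, {"jaw": 8.5, "dx": 0, "dy": 0, "dz": 0, "twist": 0}]}}

```text
time: 18.35
eef_pos: [0.6205, 0.2379, 0.2208]
eef_rot: [0.756, 0.654, 0.001, 0.0]
ft_force: [0.2, 0.6, 1.1]
opening: 0.0853
grasp_force: 0.0
```

>>> {"api": "step_arm", "payload": {"rows": [{"jaw": 8.5, "dx": 0, "dy": 0, "dz": 0.5, "twist": 0}, {"jaw": 8.5, "dx": 0, "dy": 0, "dz": 1, "twist": 0}, {"jaw": 8.5, "dx": 0, "dy": 0, "dz": 1.3, "twist": 0}, {"jaw": 8.5, "dx": 0, "dy": 0, "dz": 1.3, "twist": 0}, {"jaw": 8.5, "dx": 0, "dy": 0, "dz": 1.3, "twist": 0}]}}

```text
time: 18.85
eef_pos: [0.6203, 0.2378, 0.2065]
eef_rot: [0.756, 0.654, -0.0, -0.0]
ft_force: [-0.9, -0.2, 0.3]
opening: 0.0851
grasp_force: 0.0
```

>>> {"api": "step_arm", "payload": {"rows": [{"jaw": 7.5, "dx": 0, "dy": 0, "dz": 0, "twist": 0}, {"jaw": 6.5, "dx": 0, "dy": 0, "dz": 0, "twist": 0}, {"jaw": 5, "dx": 0, "dy": 0, "dz": 0, "twist": 0}, {"jaw": 5, "dx": 0, "dy": 0, "dz": 0, "twist": 0}, {"jaw": 5, "dx": 0, "dy": 0, "dz": 0, "twist": 0}], "newtons": 45}}

```text
time: 19.35
eef_pos: [0.6204, 0.2378, 0.2072]
eef_rot: [0.756, 0.654, 0.0, 0.0]
ft_force: [-0.8, -0.6, 4.4]
opening: 0.0569
grasp_force: 48.8
```

>>> {"api": "step_arm", "payload": {"rows": [{"jaw": 5, "dx": 0, "dy": 0, "dz": 0, "twist": 0}, {"jaw": 5, "dx": 0, "dy": 0, "dz": -0.5, "twist": 0}, {"jaw": 5, "dx": 0, "dy": 0, "dz": -1.2, "twist": 0}, {"jaw": 5, "dx": 0, "dy": 0, "dz": -1.5, "twist": 0}, {"jaw": 5, "dx": 0, "dy": 0, "dz": -1.5, "twist": 0}]}}

```text
time: 19.85
eef_pos: [0.6205, 0.2378, 0.2223]
eef_rot: [0.756, 0.654, 0.0, 0.0]
ft_force: [-0.5, -0.1, -3.2]
opening: 0.0568
grasp_force: 48.6
```

>>> {"api": "step_arm", "payload": {"rows": [{"jaw": 5, "dx": 0, "dy": 0, "dz": -1, "twist": 0}, {"jaw": 5, "dx": 0, "dy": 0, "dz": -4, "twist": 0}, {"jaw": 5, "dx": 0, "dy": 0, "dz": -8, "twist": 0}, {"jaw": 5, "dx": 0, "dy": 0, "dz": -10, "twist": 0}, {"jaw": 5, "dx": 0, "dy": 0, "dz": -10, "twist": 0}]}}

```text
time: 20.35
eef_pos: [0.6207, 0.2379, 0.326]
eef_rot: [0.756, 0.654, 0.003, 0.001]
ft_force: [-0.1, -0.1, -3.0]
opening: 0.0567
grasp_force: 49.0
```

```bash
python3 - <<'E'
from h import *
f=[]
for i in range(4): f.append(r.get_obs()['ft_force'][2]); im=camera('wrist')
print(np.round(f,2));np.savez('w9.npz',*cal('wrist'));cv2.imwrite('pics/w9.png',im[:,:,::-1])
print(plan([.537,-.011,.32],-10))
E
```

```text
[-3.02 -4.29 -3.4  -4.41]
(array([-2.581e+01, -4.650e+00,  1.000e-02]), 'twist', np.float64(0.031), 'yang', np.float64(-8.2), 'pos', array([0.6201, 0.2377, 0.3196]), 'q', array([0.37, 0.35, 0.32, 1.55, 0.  , 2.08]), 't', 20.55)
```

Tin 2 pulls 3.2-4 N, so it is full and goes to the square tray.

>>> {"api": "step_arm", "payload": {"rows": [{"jaw": 5, "dx": -3, "dy": -0.5, "dz": 0, "twist": 0}, {"jaw": 5, "dx": -7, "dy": -1.2, "dz": 0, "twist": 0}, {"jaw": 5, "dx": -11, "dy": -2, "dz": 0, "twist": 0}, {"jaw": 5, "dx": -15, "dy": -2.7, "dz": 0, "twist": 0}, {"jaw": 5, "dx": -18, "dy": -3.2, "dz": 0, "twist": 0}]}}

```text
time: 21.05
eef_pos: [0.5616, 0.0623, 0.3199]
eef_rot: [0.756, 0.654, -0.001, -0.001]
ft_force: [-0.2, 0.8, -2.0]
opening: 0.0573
grasp_force: 49.1
```

>>> {"api": "step_arm", "payload": {"rows": [{"jaw": 5, "dx": -3, "dy": -0.6, "dz": 0, "twist": 0.03}, {"jaw": 5, "dx": -6, "dy": -1.1, "dz": 0, "twist": 0.03}, {"jaw": 5, "dx": -7.8, "dy": -1.4, "dz": 0, "twist": 0.03}, {"jaw": 5, "dx": -7.8, "dy": -1.4, "dz": 0, "twist": 0.03}, {"jaw": 5, "dx": -7.8, "dy": -1.4, "dz": 0, "twist": 0.03}]}}

```text
time: 21.55
eef_pos: [0.5375, -0.0111, 0.3205]
eef_rot: [0.766, 0.643, -0.001, -0.001]
ft_force: [-0.8, 0.2, -2.7]
opening: 0.0569
grasp_force: 49.2
```

```bash
python3 - <<'E'
from h import *
print(cast([(294,200)],.015,cal('scene')),cast([(245,297)],.015,cal('side')),'mug',cast([(228,285)],0,cal('scene')))
c=cal('wrist');im=camera('wrist');cv2.imwrite('pics/w10.png',im[:,:,::-1]);np.savez('w10.npz',*c)
print(plan([.538,-.011,.19],-10))
E
```

```text
[[ 0.38304421 -0.01343248  0.015     ]] [[ 0.37472541 -0.02097894  0.015     ]] mug [[0.82006739 0.05144049 0.        ]]
(array([-0.03,  0.05, 13.07]), 'twist', np.float64(0.0), 'yang', np.float64(-10.0), 'pos', array([ 0.5377, -0.0107,  0.3207]), 'q', array([-0.02,  0.04, -0.03,  1.5 ,  0.  ,  1.72]), 't', 21.6)
```

View pics/w10.png

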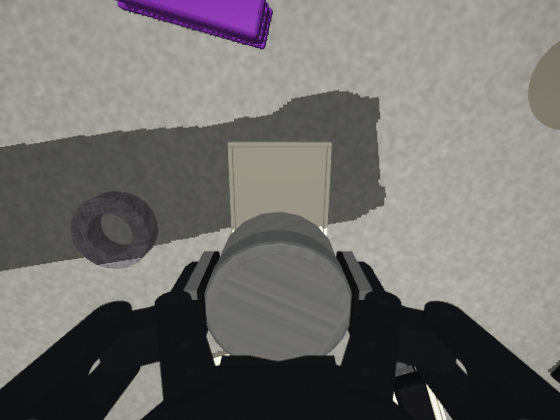

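The full tin is held upright, with the square tray's far edge behind it at outer corners (229,143) and (331,143). The tape roll is clear at (114,230).

```bash
python3 - <<'E'
from h import *
z=np.load('w10.npz');c=[z[k] for k in z.files]
p=cast([(229,143),(331,143)],.008,c)*1000;u=(p[1]-p[0])[:2];L=np.linalg.norm(u);u/=L
print(L,p[:,:2].mean(0)+47*np.array([u[1],-u[0]]),np.degrees(np.arctan2(u[1],u[0])))
E
```

```text
91.3508692112531 [539.16642701 -12.44747415] -9.957921355057877
```

>>> {"api": "step_arm", "payload": {"rows": [{"jaw": 5, "dx": 0, "dy": 0, "dz": 2, "twist": 0}, {"jaw": 5, "dx": 0, "dy": 0, "dz": 6, "twist": 0}, {"jaw": 5, "dx": 0, "dy": 0, "dz": 10, "twist": 0}, {"jaw": 5, "dx": 0, "dy": 0, "dz": 12, "twist": 0}, {"jaw": 5, "dx": 0, "dy": 0, "dz": 13, "twist": 0}]}}

```text
time: 22.1
eef_pos: [0.537, -0.01, 0.1887]
eef_rot: [0.765, 0.644, -0.002, -0.001]
ft_force: [-0.2, 0.4, -2.6]
opening: 0.0572
grasp_force: 49.2
```

>>> {"api": "step_arm", "payload": {"rows": [{"jaw": 5, "dx": 0, "dy": 0, "dz": 0, "twist": 0}, {"jaw": 5, "dx": 0, "dy": 0, "dz": 0, "twist": 0}, {"jaw": 5, "dx": 0, "dy": 0, "dz": 0, "twist": 0}, {"jaw": 5, "dx": 0, "dy": 0, "dz": 0, "twist": 0}, {"jaw": 5, "dx": 0, "dy": 0, "dz": 0, "twist": 0}]}}

```text
time: 22.6
eef_pos: [0.538, -0.011, 0.1925]
eef_rot: [0.766, 0.643, 0.0, 0.0]
ft_force: [0.2, -0.3, -3.6]
opening: 0.0568
grasp_force: 49.2
```

Touch expected at 0.176.

>>> {"api": "step_arm", "payload": {"rows": [{"jaw": 5, "dx": -0.1, "dy": 0.1, "dz": 0.4, "twist": 0}, {"jaw": 5, "dx": -0.1, "dy": 0.1, "dz": 0.8, "twist": 0}, {"jaw": 5, "dx": -0.1, "dy": 0.1, "dz": 1.2, "twist": 0}, {"jaw": 5, "dx": -0.1, "dy": 0.1, "dz": 1.4, "twist": 0}, {"jaw": 5, "dx": -0.1, "dy": 0.1, "dz": 1.4, "twist": 0}]}}

```text
time: 23.1
eef_pos: [0.5384, -0.0121, 0.1771]
eef_rot: [0.766, 0.643, -0.0, -0.0]
ft_force: [-0.7, 0.3, -3.4]
opening: 0.0568
grasp_force: 49.2
```

>>> {"api": "step_arm", "payload": {"rows": [{"jaw": 5, "dx": 0, "dy": 0, "dz": 0.1, "twist": 0}, {"jaw": 5, "dx": 0, "dy": 0, "dz": 0.2, "twist": 0}, {"jaw": 5, "dx": 0, "dy": 0, "dz": 0.3, "twist": 0}, {"jaw": 5, "dx": 0, "dy": 0, "dz": 0.3, "twist": 0}, {"jaw": 5, "dx": 0, "dy": 0, "dz": 0.3, "twist": 0}]}}

```text
time: 23.6
eef_pos: [0.5386, -0.0121, 0.1761]
eef_rot: [0.766, 0.643, 0.0, 0.0]
ft_force: [-5.7, 0.3, 9.8]
opening: 0.0571
grasp_force: 50.5
```

>>> {"api": "step_arm", "payload": {"rows": [{"jaw": 5, "dx": 0, "dy": 0, "dz": -0.1, "twist": 0}, {"jaw": 6.5, "dx": 0, "dy": 0, "dz": -0.1, "twist": 0}, {"jaw": 8, "dx": 0, "dy": 0, "dz": -0.1, "twist": 0}, {"jaw": 8, "dx": 0, "dy": 0, "dz": -0.1, "twist": 0}, {"jaw": 8, "dx": 0, "dy": 0, "dz": -0.5, "twist": 0}]}}

```text
time: 24.1
eef_pos: [0.5384, -0.0121, 0.1793]
eef_rot: [0.766, 0.643, -0.0, -0.0]
ft_force: [-0.0, 0.3, -0.4]
opening: 0.0799
grasp_force: 0.0
```

>>> {"api": "step_arm", "payload": {"rows": [{"jaw": 8, "dx": 0, "dy": 0, "dz": -2, "twist": 0}, {"jaw": 8, "dx": 0, "dy": 0, "dz": -6, "twist": 0}, {"jaw": 8.5, "dx": 0, "dy": 0, "dz": -11, "twist": 0}, {"jaw": 8.5, "dx": 0, "dy": 0, "dz": -16, "twist": 0}, {"jaw": 8.5, "dx": 0, "dy": 0, "dz": -18, "twist": 0}]}}

```text
time: 24.6
eef_pos: [0.5386, -0.0121, 0.3653]
eef_rot: [0.766, 0.643, 0.002, 0.002]
ft_force: [0.5, 0.0, -0.3]
opening: 0.0848
grasp_force: 0.0
```

```bash
python3 - <<'E'
from h import *
c=cal('wrist');im=camera('wrist');cv2.imwrite('pics/w11.png',im[:,:,::-1]);np.savez('w11.npz',*c)
print(plan([.6256,.281,.36],-8.5))
E
```

```text
(array([30.37,  3.47,  0.74]), 'twist', np.float64(-0.026), 'yang', np.float64(-10.0), 'pos', array([ 0.5388, -0.0121,  0.3667]), 'q', array([-0.02,  0.04,  0.06,  1.58, -0.  ,  1.72]), 't', 24.65)
```

View pics/w11.png

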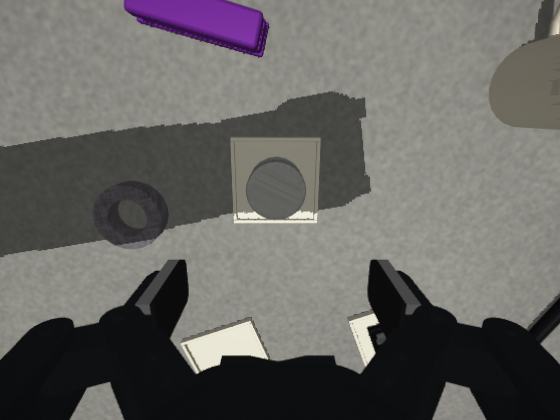

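The full tin lies centred in the square tray at (276,188). On to the case.

>>> {"api": "step_arm", "payload": {"rows": [{"jaw": 8.5, "dx": 4.5, "dy": 0.5, "dz": 0, "twist": 0}, {"jaw": 8.5, "dx": 9, "dy": 1, "dz": 0, "twist": 0}, {"jaw": 8.5, "dx": 13.5, "dy": 1.5, "dz": 0, "twist": 0}, {"jaw": 8.5, "dx": 18, "dy": 2, "dz": 0, "twist": 0}, {"jaw": 8.5, "dx": 22, "dy": 2.5, "dz": 0, "twist": 0}]}}

```text
time: 25.15
eef_pos: [0.6015, 0.2024, 0.3595]
eef_rot: [0.766, 0.643, 0.0, -0.0]
ft_force: [-0.4, -0.3, 0.4]
opening: 0.0847
grasp_force: 0.0
```

>>> {"api": "step_arm", "payload": {"rows": [{"jaw": 8.5, "dx": 4, "dy": 0.5, "dz": 0, "twist": -0.026}, {"jaw": 8.5, "dx": 8.4, "dy": 1, "dz": 0, "twist": -0.026}, {"jaw": 8.5, "dx": 8.4, "dy": 1, "dz": 0, "twist": -0.026}, {"jaw": 8.5, "dx": 8.4, "dy": 1, "dz": 0, "twist": -0.026}, {"jaw": 8.5, "dx": 8.4, "dy": 1, "dz": 0, "twist": -0.026}]}}

```text
time: 25.65
eef_pos: [0.6256, 0.2805, 0.3598]
eef_rot: [0.758, 0.653, -0.0, 0.0]
ft_force: [-0.3, 0.1, 0.4]
opening: 0.0853
grasp_force: 0.0
```

```bash
python3 - <<'E'
from h import *
c=cal('wrist');im=camera('wrist');hsv=cv2.cvtColor(im,cv2.COLOR_RGB2HSV);cv2.imwrite('pics/w12.png',im[:,:,::-1])
w=(hsv[...,0]>8)&(hsv[...,0]<22)&(hsv[...,1]>90);w[260:]=0;w[:60]=0;w[:,:200]=0;w[:,360:]=0
w=cv2.morphologyEx(w.astype(np.uint8),cv2.MORPH_CLOSE,np.ones((9,9)))
b=blobs(w,.034,c,300);print(b)
print(plan([b[0][1]/1000,b[0][2]/1000,.195],b[0][5]-90))
E
```

```text
[(array([277., 181.]), 625.7, 281.9, 154.2, 61.2, 81.8)]
(array([ 0.18, -0.02, 16.52]), 'twist', np.float64(-0.006), 'yang', np.float64(-8.5), 'pos', array([0.6255, 0.2802, 0.3602]), 'q', array([ 0.42,  0.42,  0.49,  1.64, -0.  ,  2.14]), 't', 25.7)
```

>>> {"api": "step_arm", "payload": {"rows": [{"jaw": 8.5, "dx": 0.2, "dy": 0, "dz": 2, "twist": 0}, {"jaw": 8.5, "dx": 0.2, "dy": 0, "dz": 6.5, "twist": 0}, {"jaw": 8.5, "dx": 0.2, "dy": 0, "dz": 11, "twist": 0}, {"jaw": 8.5, "dx": 0.2, "dy": 0, "dz": 14, "twist": 0}, {"jaw": 8.5, "dx": 0.2, "dy": 0, "dz": 15.5, "twist": 0}]}}

```text
time: 26.2
eef_pos: [0.6251, 0.2816, 0.202]
eef_rot: [0.758, 0.652, -0.002, -0.0]
ft_force: [0.1, -0.4, -0.5]
opening: 0.085
grasp_force: 0.0
```

>>> {"api": "step_arm", "payload": {"rows": [{"jaw": 8.5, "dx": 0, "dy": 0, "dz": 0.6, "twist": 0}, {"jaw": 8.5, "dx": 0, "dy": 0, "dz": 1.2, "twist": 0}, {"jaw": 8.5, "dx": 0, "dy": 0, "dz": 2, "twist": 0}, {"jaw": 8.5, "dx": 0, "dy": 0, "dz": 2.5, "twist": 0}, {"jaw": 8.5, "dx": 0, "dy": 0, "dz": 2.5, "twist": 0}]}}

```text
time: 26.7
eef_pos: [0.6259, 0.2832, 0.1794]
eef_rot: [0.757, 0.653, -0.0, -0.0]
ft_force: [-0.7, 0.6, 0.0]
opening: 0.0851
grasp_force: 0.0
```

>>> {"api": "step_arm", "payload": {"rows": [{"jaw": 7.5, "dx": 0, "dy": 0, "dz": 0, "twist": 0}, {"jaw": 6.5, "dx": 0, "dy": 0, "dz": 0, "twist": 0}, {"jaw": 5.5, "dx": 0, "dy": 0, "dz": 0, "twist": 0}, {"jaw": 5.5, "dx": 0, "dy": 0, "dz": 0, "twist": 0}, {"jaw": 5.5, "dx": 0, "dy": 0, "dz": 0, "twist": 0}], "newtons": 60}}

```text
time: 27.2
eef_pos: [0.6262, 0.2833, 0.1806]
eef_rot: [0.757, 0.653, 0.001, 0.0]
ft_force: [-0.6, -0.9, 6.2]
opening: 0.0609
grasp_force: 68.1
```

>>> {"api": "step_arm", "payload": {"rows": [{"jaw": 5.5, "dx": 0, "dy": 0, "dz": 0, "twist": 0}, {"jaw": 5.5, "dx": 0, "dy": 0, "dz": -1, "twist": 0}, {"jaw": 5.5, "dx": 0, "dy": 0, "dz": -3, "twist": 0}, {"jaw": 5.5, "dx": 0, "dy": 0, "dz": -5, "twist": 0}, {"jaw": 5.5, "dx": 0, "dy": 0, "dz": -6, "twist": 0}]}}

```text
time: 27.7
eef_pos: [0.6261, 0.2833, 0.2416]
eef_rot: [0.757, 0.653, 0.001, 0.0]
ft_force: [-0.1, -0.2, -1.8]
opening: 0.0607
grasp_force: 67.3
```

>>> {"api": "step_arm", "payload": {"rows": [{"jaw": 5.5, "dx": 0, "dy": 0, "dz": -3, "twist": 0}, {"jaw": 5.5, "dx": 0, "dy": 0, "dz": -7, "twist": 0}, {"jaw": 5.5, "dx": 0, "dy": 0, "dz": -10, "twist": 0}, {"jaw": 5.5, "dx": 0, "dy": 0, "dz": -10, "twist": 0}, {"jaw": 5.5, "dx": 0, "dy": 0, "dz": -10, "twist": 0}]}}

```text
time: 28.2
eef_pos: [0.6261, 0.2833, 0.3395]
eef_rot: [0.757, 0.653, 0.0, 0.0]
ft_force: [0.3, 0.1, -4.4]
opening: 0.0607
grasp_force: 67.4
```

```bash
python3 - <<'E'
from h import *
print(plan([.448,-.2815,.34],10.5),r.get_obs()['ft_force'])
E
```

```text
(array([-58.48,  -9.29,  -0.06]), 'twist', np.float64(-0.331), 'yang', np.float64(-8.5), 'pos', array([0.6261, 0.2833, 0.3395]), 'q', array([ 0.42,  0.42,  0.44,  1.6 , -0.  ,  2.14]), 't', 28.2) [ 0.26986798  0.13040894 -4.35768062]
```

>>> {"api": "step_arm", "payload": {"rows": [{"jaw": 5.5, "dx": -2, "dy": -0.3, "dz": 0, "twist": 0}, {"jaw": 5.5, "dx": -6, "dy": -1, "dz": 0, "twist": 0}, {"jaw": 5.5, "dx": -10, "dy": -1.6, "dz": 0, "twist": 0}, {"jaw": 5.5, "dx": -14, "dy": -2.3, "dz": 0, "twist": 0}, {"jaw": 5.5, "dx": -18, "dy": -2.9, "dz": 0, "twist": 0}]}}

```text
time: 28.7
eef_pos: [0.5696, 0.1081, 0.3371]
eef_rot: [0.757, 0.653, -0.002, -0.001]
ft_force: [0.6, -1.3, -2.8]
opening: 0.0608
grasp_force: 67.2
```

>>> {"api": "step_arm", "payload": {"rows": [{"jaw": 5.5, "dx": -4, "dy": -0.6, "dz": 0, "twist": 0}, {"jaw": 5.5, "dx": -8, "dy": -1.3, "dz": 0, "twist": 0}, {"jaw": 5.5, "dx": -12, "dy": -1.9, "dz": 0, "twist": 0}, {"jaw": 5.5, "dx": -16, "dy": -2.5, "dz": 0, "twist": 0}, {"jaw": 5.5, "dx": -20, "dy": -3.2, "dz": 0, "twist": 0}]}}

```text
time: 29.2
eef_pos: [0.5085, -0.085, 0.3374]
eef_rot: [0.757, 0.653, -0.001, -0.001]
ft_force: [1.0, -0.5, -2.4]
opening: 0.0611
grasp_force: 67.2
```

>>> {"api": "step_arm", "payload": {"rows": [{"jaw": 5.5, "dx": -4, "dy": -0.6, "dz": 0, "twist": -0.06}, {"jaw": 5.5, "dx": -8, "dy": -1.3, "dz": 0, "twist": -0.13}, {"jaw": 5.5, "dx": -12, "dy": -1.9, "dz": 0, "twist": -0.2}, {"jaw": 5.5, "dx": -16, "dy": -2.5, "dz": 0, "twist": -0.26}, {"jaw": 5.5, "dx": -20.5, "dy": -3.2, "dz": 0, "twist": -0.33}]}}

```text
time: 29.7
eef_pos: [0.4467, -0.2827, 0.3375]
eef_rot: [0.639, 0.769, -0.0, -0.002]
ft_force: [0.9, -1.2, -3.1]
opening: 0.0609
grasp_force: 67.2
```

```bash
python3 - <<'E'
from h import *
im=camera('wrist');cv2.imwrite('pics/w13.png',im[:,:,::-1])
print(plan([.448,-.2815,.19],10.5),r.get_obs()['ft_force'])
E
```

```text
(array([ 0.56,  0.47, 14.71]), 'twist', np.float64(0.004), 'yang', np.float64(10.7), 'pos', array([ 0.445 , -0.2877,  0.3372]), 'q', array([-0.57,  0.03, -0.02,  1.53, -0.  ,  0.81]), 't', 29.75) [-4.61637487 -3.93001644 -3.66204581]
```

>>> {"api": "step_arm", "payload": {"rows": [{"jaw": 5.5, "dx": 0, "dy": 0, "dz": 2, "twist": 0}, {"jaw": 5.5, "dx": 0, "dy": 0, "dz": 6, "twist": 0}, {"jaw": 5.5, "dx": 0, "dy": 0, "dz": 10, "twist": 0}, {"jaw": 5.5, "dx": 0, "dy": 0, "dz": 12, "twist": 0}, {"jaw": 5.5, "dx": 0, "dy": 0, "dz": 12.5, "twist": 0}]}}

```text
time: 30.25
eef_pos: [0.4462, -0.2807, 0.2098]
eef_rot: [0.64, 0.768, -0.001, -0.004]
ft_force: [-1.0, 0.8, -2.4]
opening: 0.061
grasp_force: 67.0
```

>>> {"api": "step_arm", "payload": {"rows": [{"jaw": 5.5, "dx": 0, "dy": 0, "dz": 0.2, "twist": 0}, {"jaw": 5.5, "dx": 0, "dy": 0, "dz": 0.4, "twist": 0}, {"jaw": 5.5, "dx": 0, "dy": 0, "dz": 0.6, "twist": 0}, {"jaw": 5.5, "dx": 0, "dy": 0, "dz": 0.6, "twist": 0}, {"jaw": 5.5, "dx": 0, "dy": 0, "dz": 0.6, "twist": 0}]}}

```text
time: 30.75
eef_pos: [0.4479, -0.2817, 0.2093]
eef_rot: [0.64, 0.768, 0.0, 0.0]
ft_force: [-0.5, 0.3, -2.8]
opening: 0.0608
grasp_force: 67.0
```

```bash
python3 - <<'E'
from h import *
print(plan([.448,-.2815,.1835],10.5),r.get_obs()['ft_force'])
E
```

```text
(array([0.02, 0.02, 2.58]), 'twist', np.float64(-0.001), 'yang', np.float64(10.4), 'pos', array([ 0.4479, -0.2817,  0.2093]), 'q', array([-0.56,  0.05, -0.24,  1.28, -0.  ,  0.83]), 't', 30.75) [-0.46412946  0.31734441 -2.7556807 ]
```

>>> {"api": "step_arm", "payload": {"rows": [{"jaw": 5.5, "dx": 0, "dy": 0, "dz": 0.6, "twist": 0}, {"jaw": 5.5, "dx": 0, "dy": 0, "dz": 1.2, "twist": 0}, {"jaw": 5.5, "dx": 0, "dy": 0, "dz": 1.8, "twist": 0}, {"jaw": 5.5, "dx": 0, "dy": 0, "dz": 2.2, "twist": 0}, {"jaw": 5.5, "dx": 0, "dy": 0, "dz": 2.3, "twist": 0}]}}

```text
time: 31.25
eef_pos: [0.4475, -0.2815, 0.1848]
eef_rot: [0.64, 0.768, -0.0, -0.001]
ft_force: [-0.1, -0.1, -3.3]
opening: 0.0608
grasp_force: 67.1
```

>>> {"api": "step_arm", "payload": {"rows": [{"jaw": 5.5, "dx": 0, "dy": 0, "dz": 0.1, "twist": 0}, {"jaw": 5.5, "dx": 0, "dy": 0, "dz": 0.2, "twist": 0}, {"jaw": 5.5, "dx": 0, "dy": 0, "dz": 0.3, "twist": 0}, {"jaw": 5.5, "dx": 0, "dy": 0, "dz": 0.4, "twist": 0}, {"jaw": 5.5, "dx": 0, "dy": 0, "dz": 0.4, "twist": 0}]}}

```text
time: 31.75
eef_pos: [0.4477, -0.2817, 0.1835]
eef_rot: [0.64, 0.768, 0.0, 0.001]
ft_force: [-4.9, 2.3, 11.7]
opening: 0.0607
grasp_force: 68.9
```

Contact at the expected height; release and rise.

>>> {"api": "step_arm", "payload": {"rows": [{"jaw": 5.5, "dx": 0, "dy": 0, "dz": -0.1, "twist": 0}, {"jaw": 7, "dx": 0, "dy": 0, "dz": -0.1, "twist": 0}, {"jaw": 8.2, "dx": 0, "dy": 0, "dz": -0.1, "twist": 0}, {"jaw": 8.2, "dx": 0, "dy": 0, "dz": -0.1, "twist": 0}, {"jaw": 8.2, "dx": 0, "dy": 0, "dz": -0.5, "twist": 0}]}}

```text
time: 32.25
eef_pos: [0.4476, -0.2816, 0.1863]
eef_rot: [0.64, 0.768, -0.0, -0.0]
ft_force: [-0.7, 0.3, 0.7]
opening: 0.0819
grasp_force: 0.0
```

>>> {"api": "step_arm", "payload": {"rows": [{"jaw": 8.2, "dx": 0, "dy": 0, "dz": -2, "twist": 0}, {"jaw": 8.2, "dx": 0, "dy": 0, "dz": -6, "twist": 0}, {"jaw": 8.5, "dx": 0, "dy": 0, "dz": -11, "twist": 0}, {"jaw": 8.5, "dx": 0, "dy": 0, "dz": -16, "twist": 0}, {"jaw": 8.5, "dx": 0, "dy": 0, "dz": -20, "twist": 0}]}}

```text
time: 32.75
eef_pos: [0.4474, -0.2815, 0.3901]
eef_rot: [0.64, 0.768, 0.0, 0.001]
ft_force: [1.1, -0.4, 0.3]
opening: 0.0853
grasp_force: 0.0
```

```bash
python3 - <<'E'
from h import *
c=cal('wrist');im=camera('wrist');s=camera('scene');hsv=cv2.cvtColor(im,cv2.COLOR_RGB2HSV)
w=(hsv[...,0]>8)&(hsv[...,0]<22)&(hsv[...,1]>90);w[260:]=0;w[:40]=0;w[:,:180]=0;w[:,380:]=0
w=cv2.morphologyEx(w.astype(np.uint8),cv2.MORPH_CLOSE,np.ones((9,9)))
print('case',blobs(w,.037,c,300))
cv2.imwrite('pics/fin.png',np.hstack([cv2.resize(im,(400,300)),cv2.resize(s[120:345,130:430],(400,300))])[:,:,::-1])
E
```

```text
case [(array([277., 179.]), 448.4, -284.8, 158.1, 61.4, -79.3)]
```

View pics/fin.png

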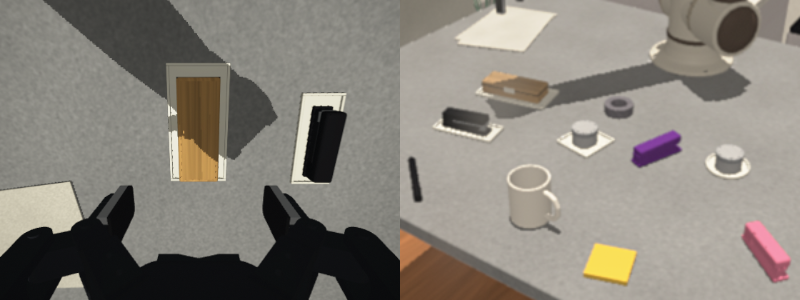

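All four things are in their own trays, centred. In the scene half of the picture the case is at (515,88), the stapler at (466,122), the full tin at (585,134) and the empty tin at (729,157). The mug and tape roll have not moved.

```bash
python3 -c "
from h import *
print(r.sign_off())"
```

```text
the job is handed in; nothing more can be done
None
```

The job is handed in (no verdict came back): the stapler, case, full tin (square tray) and empty tin (round tray) each lie flat and centred in their own trays, and the mug and tape roll were not touched.

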